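Lock the rewind bracket onto its screw strip

ROBOT

A 6-joint arm with a two-finger parallel gripper is mounted at the origin on the work surface. World frame = base frame: x ahead of the robot, y to its left, z up, the work surface at z = 0. Lengths are in m, angles in rad, forces in N, time in s.
With the tool pointing down it reaches from about 0.35 to 0.775 m from the base axis. Payload 7.3 kg.
Tool frame: the origin (TCP) lies at the very end of the fingers, on their centre line; the grasp point (between the pads) lies 19 mm behind it (robot.pinch_z is the distance from the TCP to the grasp point, in m); z points along the fingers, y is the line along which they close (so a half turn about z gives the same grasp; the last joint's range is limited). The gripper opens to 92 mm and grips with 3 to 60 N. Pads are 19 mm wide; open, the fingers measure 130 mm over their backs; the gripper's body (75 mm by 190 mm) begins 47 mm behind the grasp point.
Start: joints at [1.104, 0.342, 1.524, -0, 1.275, -0.146], TCP at [0.166, 0.498, 0.227] pointing down, gripper open.
Joint ranges: [-2.53, 2.53], [-0.77, 2.02], [0.04, 2.7], [-1, 4.14], [0.28, 2.66], [-3.11, 3.11]. Speed limits (rad/s): [2.57, 2.57, 3.14, 3.14, 3.14, 3.14].

INTERFACE

Orientations are given as [roll, pitch, yaw] about the fixed x, y, z axes, in that order (R = Rz(yaw) Ry(pitch) Rx(roll)).
In Python, from cell import robot gives the robot as it stands.
- The arm moves only by the tool move_arm, never from a script. Its argument "motion" is a list of rows, each a list of 6 numbers: the shift along the tool's x, y, z in units of 0.1 m (1.0 is 0.1 m), then the turn, a rotation vector about the tool's x, y, z in units of pi rad (1.0 is pi rad). In form: [[dx, dy, dz, rx, ry, rz], ...]. A call has 1 to 12 rows; each row is the pose to reach, as a shift and turn from the pose commanded when the call began, along the tool's axes at that moment, turning the shorter way round; what a row does not reach only later rows make up. A row lasts 1/8 s, in which the tool goes at most 62.5 mm and 10.7 degrees, less where a joint would pass 70% of its speed; a pose out of reach is approached as far as the arm can. A call with a number of a shift or a turn outside -1 to 1 is refused whole. A call with a gripper value outside its range is refused whole. "fingers" is the opening, from -1 (shut) to 1 (fully open), set as the call begins (left out, the last holds). The fingers move at their own pace and stop on an object; "newtons" is the grip in N (left out, the last holds). Time passes only in rows, so rows that repeat a pose let the fingers close. It gives the time, the measured TCP pose, the force, the opening and the grip force at its end, in the units of the state.
- robot.observe(): the state, without advancing time (a new reading comes with each control period).
- robot.read_camera(name): name is "scene" or "top" or "wrist"; returns a dict with "image" (420x560x3 uint8, red, green, blue), "range_z" (420x560 float32, m along the optical axis (not along the pixel's ray), 0 where there is no reading), "vfov" (degrees; the focal length in pixels is half the picture's height over the tangent of half this angle, whatever the lens; pixels are square), "cx", "cy" (the principal point, pixels), "extrinsics" (4x4, takes a point from camera to world coordinates); the wrist camera has in their place "hand_eye" (4x4, takes a point from camera to tool coordinates, whose origin is the TCP and whose axes are the flange's). Camera axes: x right, y up, looking along -z (the intrinsics and any distortion apply to the point x, -y, -z); pixel columns grow to the right and rows downward; lengths in m; the calibration is good to about 2 mm. A picture is of the moment at which its call begins: read the wrist's pose just before it.
- robot.hand_in(): hands the job in; it is judged then, once.
The state is a dict: "time": time; "qpos": joint angles; "qvel": joint speeds; "joint_efforts": joint torques, N m; "tool_pos": TCP position; "tool_rot": TCP orientation; "contact_force": force on the tool from outside, world axes, zero at the start; "torque": the same for the moment, N m; "opening": finger opening in m; "grip_force": force on a finger pad.
Only numpy, scipy, OpenCV 4.12 (cv2) and the standard library are available. Lean on these libraries where they do the work, as an engineer would, in place of code of your own. Each camera call takes 0.05 s, during which the arm holds its last target. There are 200 camera calls.

TASK

Mount the brass rewind bracket on the oak board: lower its two keyholes over the two screw heads until the plate lies flat on the steel strip, then slide it under the heads, pushing its nose against the sprung red stop until it is fully home and the spring plunger pops up behind its tail, and let go. Feel for the screws, work gently without forcing the bracket against the mount, and leave the jar, the knob and the clamp where they are.

Things in the scene. Friction and masses are not known exactly. Their poses are not given: they have to be found in the camera images.
- bracket: Loose rewind bracket, about 0.4 kg: flat brass plate 140 (x) x 56 (y) x 5 mm thick, origin at the centre of its underside, z up. Cork grip block on its middle; thin brass spindle (10 mm in diameter, top 55 mm above the underside) at x = +60 mm, by the nose. The tail is the edge at x = -70 mm. Starts lying flat on the shelf.
- grip (a point): Centre of the bracket's cork grip, 30 mm above the plate's underside. Block 30 (x) x 24 (y) mm with flat sides, its top 52 mm above the plate's underside; pinch it from above across its 24 mm (along y). Axes as the bracket's.
- keyhole_front (a point): Underside centre of the bracket's front opening, x = +44 mm on its centre line: octagonal, 15.5 mm across, through the plate, continued towards -x by a slot 9 mm wide.
- keyhole_rear (a point): The same for the rear opening, x = -28 mm on the bracket's centre line, its slot also towards -x. In each slot a 6 mm shank can run 16 mm from the opening's centre to the slot's hard end.
- board: Fixed oak board 250 (x) x 84 (y) x 15 mm, origin at the centre of its underside, z up. On it lies a dark steel strip 60 mm wide, 4 mm thick, immovable, but set anywhere within 8 mm either way along the board's x (never off in y or yaw); this offset is not measured. The strip's reference point lies over the board's centre if the offset is 0; the screws, plunger and stop are measured from it.
- mount (a point): Point over the board's centre at the height of the strip's top face, 19 mm above the board's underside. Axes as the board's. Two screws stand 36 mm either side (x) of the strip's reference point, on its centre line: shank 6 mm, head 12 mm in diameter (top step 9 mm), its underside 8 mm and top 12 mm above the strip. The plate has 3 mm of play under the heads.
- entry (a point): Where the bracket's origin must come for the heads to pass the openings (1.75 mm play all round), bracket x along board x, if the strip's offset were 0: 8 mm on the -x side of the mount point, on the strip's face. The true place is up to 8 mm off along x: feel for it. From there the bracket slides 16 mm towards +x to be fully home.
- plunger (a joint): Square brass spring plunger, 8 (x) x 14 (y) mm, centred 67.5 mm on the -x side of the strip's reference point. Metres: 0 = up (5.5 mm proud), 0.0055 = level with the strip; pushes 2 to 2.6 N. Pressed by the plate's tail when this lies over the screws (keep the plate pressed flat or the tail lifts); freed only in the last 1.5 mm before home: it then pops up behind the tail and locks it.
- jar: Loose glazed brown stoneware jar, 84 mm in diameter, 120 mm high, origin at the centre of its underside. Bystander.
- knob: Loose bronze focusing knob, 48 mm in diameter, 41 mm high, origin at the centre of its underside. Bystander.
- clamp: Loose steel carbon clamp, about 85 x 45 x 42 mm, origin at the centre of its underside. Bystander.
- stop (a joint): Sprung red stop pad, 34 mm wide, 8 mm high, at the strip's +x end, before a steel housing 15 mm high over the board. Metres pressed towards +x, 0 = free. The bracket's nose meets it 5 mm before home; it resists with 8 N at first and 13 N at home. When let go it pushes the locked bracket back 1.5 mm, against the plunger.
Things that resemble listed ones, but are neither listed nor needed, are in the scene too. Several things look just like the bracket: the one meant starts farthest from the robot's base.

How it is judged:
On the way:
1. the bracket lies flat on the strip with the heads through its keyholes and the plunger pressed down under its tail (value of joint plunger above 0.0045 m and z of bracket in the frame of board below 0.0205 m and angle between bracket's own z axis and vertical below 0.03 rad), for 0.1 s.
At the end, for the whole second after the job is handed in: The bracket lies under the screw heads on the strip (within 2.5 mm and 0.035 rad of flat), locked home: plunger up behind its tail (joint below 4 mm), sprung stop kept pressed by over 2.5 mm; in line with the board (0.08 rad, 5 mm sideways), at rest and let go (value of joint plunger below 0.004 m and value of joint stop above 0.0025 m and z of bracket in the frame of board between 0.0175 and 0.0215 m and x of bracket in the frame of board between -0.003 and 0.018 m and y of bracket in the frame of board between -0.005 and 0.005 m and angle between the x axis of bracket and the x axis of board, either way round below 0.08 rad and angle between bracket's own z axis and vertical below 0.035 rad and linear speed of bracket below 0.01 m/s); the robot touches nothing.
It fails at once if the bracket is forced against the board, strip, screws or plunger with more than 50 N (contact force between bracket and board above 50 N).
It fails at once if the jar is moved more than 15 mm or tipped (distance of jar from where it was at the start of the episode above 0.015 m or angle between jar's own z axis and vertical above 0.2 rad).
It fails at once if the knob is moved more than 15 mm (distance of knob from where it was at the start of the episode above 0.015 m).
It fails at once if the clamp is moved more than 15 mm (distance of clamp from where it was at the start of the episode above 0.015 m).
It also fails if it takes over 67 s, if anything falls off the work surface, if the arm or the gripper's body presses on something with over 40 N, if the wrist force passes 120 N, or if a joint passes its speed limit or range.

## Working session

There is one attempt and no reset: what is moved stays moved. The work goes in short steps, Python scripts to look and compute and a tool call to move; the robot and the scene stay as the last step left them, time stands still between calls to the robot, and variables do not carry over. Pictures are saved under pics/ and viewed, at most 10 in all, crops included, and the job is handed in when it is done.

Besides the shell and the picture viewer there is one more tool, called as name([rows], argument=value, ...), one row to a line, values as JSON. move_arm: Moves the arm, as the interface text tells. Shifts and turns lie within -1 to 1; 1 stands for 0.1 m of shift or pi rad of turn. Its arguments: {"type":"object","properties":{"motion":{"type":"array"},"fingers":{"type":"number"},"newtons":{"type":"number"}},"required":["motion"]}

```bash
mkdir -p pics
cat > h.py <<'E'
import numpy as np, cv2
from cell import robot
from scipy.spatial.transform import Rotation as R
def cam(name):
    s=robot.observe(); c=robot.read_camera(name)
    if name=='wrist':
        T=np.eye(4); T[:3,:3]=R.from_euler('xyz',s['tool_rot']).as_matrix(); T[:3,3]=s['tool_pos']
        c['E']=T@c['hand_eye']
    else: c['E']=c['extrinsics']
    c['f']=210/np.tan(np.radians(c['vfov'])/2)
    return c
def save(c,n,box=None,size=None):
    im=cv2.cvtColor(c['image'],cv2.COLOR_RGB2BGR)
    if box: im=im[box[1]:box[3],box[0]:box[2]]
    if size: im=cv2.resize(im,size,interpolation=cv2.INTER_CUBIC)
    cv2.imwrite('pics/'+n,im)
def ray(c,u,v):
    d=np.array([(u-c['cx'])/c['f'],-(v-c['cy'])/c['f'],-1.])
    return c['E'][:3,3],c['E'][:3,:3]@d
def onplane(c,u,v,z):
    o,d=ray(c,u,v); return o+d*(z-o[2])/d[2]
def cloud(c):
    r=c['range_z']; v,u=np.mgrid[:420,:560]
    P=np.stack([(u-c['cx'])/c['f']*r,-(v-c['cy'])/c['f']*r,-r],-1)
    return P@c['E'][:3,:3].T+c['E'][:3,3]
E
python3 - <<'E'
from h import *
c=cam('top'); save(c,'top.png'); print({k:(v if np.size(v)<20 else v.shape) for k,v in c.items()})
np.savez('top.npz',P=cloud(c),im=c['image'])
c=cam('scene'); save(c,'scene.png'); print(robot.observe(), robot.pinch_z)
E
```

```text
{'image': (420, 560, 3), 'range_z': (420, 560), 'vfov': 54.040012464688616, 'cx': 281.0883220261262, 'cy': 211.42853043023655, 'extrinsics': array([[-0.02453231,  0.99862036, -0.04642788,  0.48757198],
       [-0.99969476, -0.02436982,  0.00406265, -0.01720814],
       [ 0.00292561,  0.04651337,  0.99891338,  1.02538775],
       [ 0.        ,  0.        ,  0.        ,  1.        ]]), 'E': array([[-0.02453231,  0.99862036, -0.04642788,  0.48757198],
       [-0.99969476, -0.02436982,  0.00406265, -0.01720814],
       [ 0.00292561,  0.04651337,  0.99891338,  1.02538775],
       [ 0.        ,  0.        ,  0.        ,  1.        ]]), 'f': np.float64(411.79268050445216)}
{'time': 0.1, 'qpos': array([ 1.10399600e+00,  3.42630319e-01,  1.52491435e+00, -1.08689644e-06,
        1.27539262e+00, -1.45958027e-01]), 'qvel': array([ 5.75377535e-04, -1.39755584e-03, -2.85307478e-03, -6.66164574e-04,
       -3.78586850e-05, -1.56427626e-03]), 'joint_efforts': array([ 2.96538266e-03, -4.32004988e+01, -2.44698411e+01,  7.21876253e-02,
        5.25340042e-02, -2.24427401e-05]), 'tool_pos': array([0.16536262, 0.49790013, 0.22612875]), 'tool_rot': array([-3.14026216e+00, -1.94535879e-04,  2.82075055e+00]), 'contact_force': array([-0.60360225,  0.79468317, -0.39000208]), 'torque': array([-0.0465498 , -0.00140909, -0.00250161]), 'grip_force': 0.0, 'opening': 0.09201846390125613} 0.0188
```

View pics/top.png

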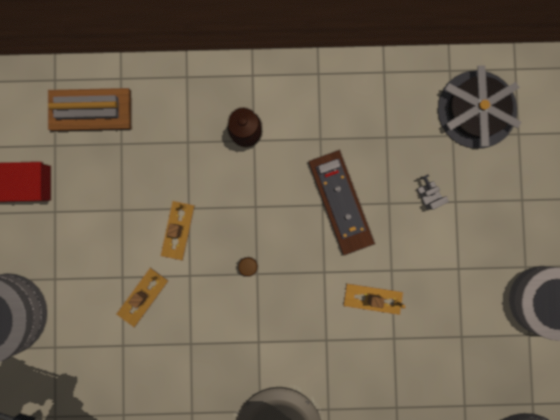

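View pics/scene.png

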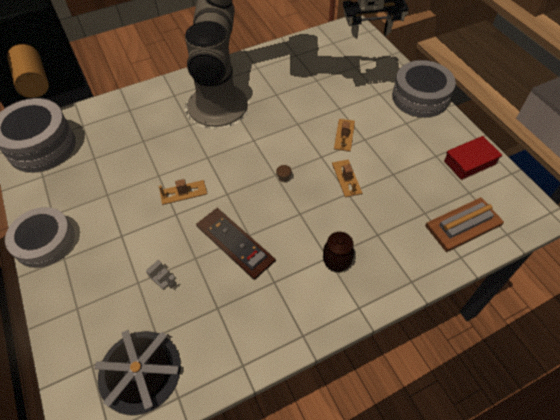

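The top view shows three bracket lookalikes, at (178,231), (142,297) and (374,298). The robot base is near (280,412). The one at (178,231) is farthest from it, so I choose that one. The board is at (341,202) with the red stop towards the upper left at (330,172) and the plunger near (352,232). The jar is at (244,127), the knob at (247,266) and the clamp at (430,192).

Run:
```python
from h import *
c=cam('top'); hsv=cv2.cvtColor(c['image'],cv2.COLOR_RGB2HSV)
P=cloud(c)
for n,(x0,y0,x1,y1) in {'A':(155,195,200,265),'B':(112,262,172,330),'C':(338,278,408,318)}.items():
    m=np.zeros((420,560),np.uint8); m[y0:y1,x0:x1]=cv2.inRange(hsv,(8,120,110),(30,255,255))[y0:y1,x0:x1]
    pts=cv2.findNonZero(m); r=cv2.minAreaRect(pts); bx=cv2.boxPoints(r)
    W=np.array([onplane(c,u,v,.005)[:2] for u,v in bx]).astype(np.float32)
    q=P[y0:y1,x0:x1].reshape(-1,3)
    print(n,r,W.mean(0),np.linalg.norm(W.mean(0)),cv2.minAreaRect(W), 'zmed',np.median(P[m>0][:,2]))
m=np.zeros((420,560),np.uint8); x0,y0,x1,y1=300,145,380,260
# board by height
b=P[y0:y1,x0:x1]; m=((b[...,2]>.009)).astype(np.uint8)
n,l,st,_=cv2.connectedComponentsWithStats(m); k=1+np.argmax(st[1:,4]); w=b[l==k]
print('board z hist',np.percentile(w[:,2],[5,25,50,75,95]), cv2.minAreaRect(w[:,:2].astype(np.float32)))
im=cv2.cvtColor(c['image'],cv2.COLOR_RGB2BGR)
A=cv2.resize(im[190:270,150:210],(390,520),interpolation=cv2.INTER_CUBIC);B=cv2.resize(im[140:264,300:384],(352,520),interpolation=cv2.INTER_CUBIC)
cv2.imwrite('pics/crop.png',cv2.convertScaleAbs(np.hstack([A,B]),alpha=1.6))
for n,u,v,z in [('jar',244,127,.1),('knob',247,266,.04),('clamp',430,192,.03)]: print(n,onplane(c,u,v,z))
```

```text
A ((177.13259887695312, 230.1367950439453), (22.454111099243164, 56.10886001586914), 12.200469970703125) [0.4951716 0.2367991] 0.54887956 ((0.495204895734787, 0.23688089847564697), (0.055806856602430344, 0.13884001970291138), 76.96185302734375) zmed 0.005412669260934644
B ((141.73997497558594, 297.17999267578125), (22.600000381469727, 57.80000305175781), 36.869895935058594) [0.33287188 0.32562304] 0.46565443 ((0.33279603719711304, 0.32560449838638306), (0.0558449886739254, 0.14004677534103394), 52.133914947509766) zmed 0.00510569570599273
C ((374.6300354003906, 298.9046325683594), (60.51876449584961, 22.88460922241211), 8.746162414550781) [ 0.31424916 -0.24591407] 0.39903167 ((0.31422412395477295, -0.246006041765213), (0.14928293228149414, 0.0558713860809803), 79.8816146850586) zmed 0.005647876407575914
board z hist [0.01309158 0.01565347 0.0179877  0.02030176 0.0294454 ] ((0.534295916557312, -0.11222444474697113), (0.2504085600376129, 0.21006114780902863), 18.910194396972656)
jar [0.72450246 0.05851319 0.1       ]
knob [0.40535482 0.06308955 0.04      ]
clamp [ 0.57222058 -0.38382766  0.03      ]
```

View pics/crop.png

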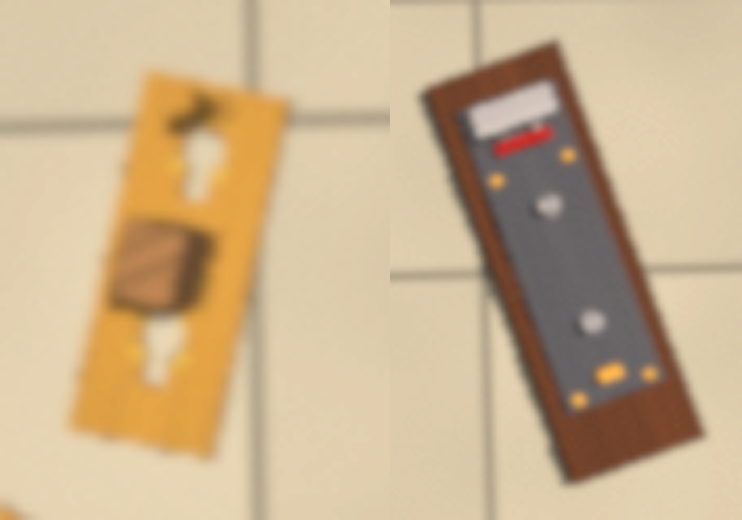

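The left crop shows the chosen bracket with its spindle and nose at the top and the keyhole slots towards the tail. The right crop shows the board with the stop at the top, two screws on the centre line and the brass plunger at the bottom. I'll measure the board precisely and plan the approach.

```bash
cat >> h.py <<'E'
def plan(pos,yaw_x):
    """shift/turn (tool units) to reach pos, tool down, tool x axis at yaw_x (rad); from the measured pose"""
    s=robot.observe(); Rt=R.from_euler('xyz',s['tool_rot']); p=np.array(s['tool_pos'])
    G=R.from_euler('xyz',[np.pi,0,yaw_x])
    return np.round(Rt.inv().apply(np.array(pos)-p)/.1,3), np.round((Rt.inv()*G).as_rotvec()/np.pi,4)
def boardpose(c,box):
    hsv=cv2.cvtColor(c['image'],cv2.COLOR_RGB2HSV); x0,y0,x1,y1=box
    m=np.zeros((420,560),np.uint8)
    k=cv2.inRange(hsv,(0,90,30),(14,255,140))|cv2.inRange(hsv,(172,90,30),(180,255,140))
    m[y0:y1,x0:x1]=k[y0:y1,x0:x1]
    n,l,st,_=cv2.connectedComponentsWithStats(m); kk=1+np.argmax(st[1:,4])
    pts=cv2.findNonZero((l==kk).astype(np.uint8)).reshape(-1,2)
    W=np.array([onplane(c,u,v,.015)[:2] for u,v in pts]).astype(np.float32)
    return cv2.minAreaRect(W)
E
python3 - <<'E'
from h import *
c=cam('top'); print(boardpose(c,(300,145,384,264)))
w=robot.read_camera('wrist'); print(w['hand_eye'].round(3),w['vfov'])
for z in (.2,.05): print(plan([.497,.236,z],np.radians(167)))
E
```

```text
((0.5543006062507629, -0.16888107359409332), (0.247031107544899, 0.08315907418727875), 18.732805252075195)
[[-0.     0.952  0.307  0.084]
 [ 1.     0.001 -0.    -0.   ]
 [-0.     0.307 -0.952 -0.16 ]
 [ 0.     0.     0.     1.   ]] 65.71196560104762
(array([-3.973, -1.441,  0.265]), array([-0.0002, -0.    , -0.0299]))
(array([-3.973, -1.44 ,  1.765]), array([-0.0002, -0.    , -0.0299]))
```

move_arm([
  [-0.5, -0.18, 0, 0, 0, -0.03],
  [-1, -0.36, 0, 0, 0, -0.03],
])

```text
time: 0.5
tool_pos: [0.2496, 0.4319, 0.2266]
tool_rot: [-3.142, 0.0, 2.918]
contact_force: [0.8, 0.3, 0.2]
opening: 0.0921
grip_force: 0.0
```

move_arm([
  [-0.5, -0.18, 0, 0, 0, 0],
  [-1, -0.36, 0, 0, 0, 0],
])

```text
time: 0.75
tool_pos: [0.3396, 0.374, 0.2268]
tool_rot: [3.141, 0.0, 2.915]
contact_force: [0.3, 1.3, -0.0]
opening: 0.0921
grip_force: 0.0
```

move_arm([
  [-0.5, -0.18, 0, 0, 0, 0],
  [-1, -0.36, 0, 0, 0, 0],
  [-1, -0.36, 0, 0, 0, 0],
])

```text
time: 1.12
tool_pos: [0.4304, 0.3153, 0.2263]
tool_rot: [-3.141, 0.0, 2.91]
contact_force: [-0.4, 0.4, 0.2]
opening: 0.092
grip_force: 0.0
```

Run:
```python
from h import *
print(robot.observe()['tool_pos'],robot.observe()['time'])
for z in (.2,.05): print(plan([.497,.236,z],np.radians(167)))
c=cam('wrist'); save(c,'w1.png')
```

```text
[0.43038553 0.31533635 0.22628549] 1.125
(array([-0.83 , -0.619,  0.263]), array([-0.0001,  0.0001, -0.0014]))
(array([-0.83 , -0.619,  1.763]), array([-0.0001,  0.0001, -0.0014]))
```

View pics/w1.png

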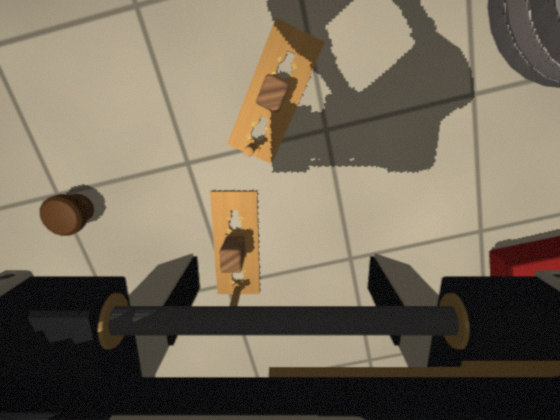

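The wrist view shows the wanted bracket at (236,240), with its cork block at (233,255) and the fingers below it. I'll refine its pose from this image.

Run:
```python
from h import *
c=cam('wrist'); hsv=cv2.cvtColor(c['image'],cv2.COLOR_RGB2HSV); P=cloud(c)
m=np.zeros((420,560),np.uint8); m[180:298,205:268]=cv2.inRange(hsv,(8,120,110),(30,255,255))[180:298,205:268]
pts=cv2.findNonZero(m).reshape(-1,2)
W=np.array([onplane(c,u,v,.005)[:2] for u,v in pts]).astype(np.float32); print(cv2.minAreaRect(W))
q=P[180:298,205:268]; t=q[(q[...,2]>.046)&(q[...,2]<.06)]; print(len(t),t.mean(0),cv2.minAreaRect(t[:,:2].astype(np.float32)))
```

```text
((0.49359312653541565, 0.2380528748035431), (0.056131601333618164, 0.13885103166103363), 76.77355194091797)
547 [0.49195186 0.23943718 0.05286217] ((0.4930461645126343, 0.23839280009269714), (0.02437044307589531, 0.030264511704444885), 77.02130126953125)
```

Run:
```python
from h import *
print(plan([.4935,.238,.11],np.radians(166.9)), plan([.4935,.238,.013],np.radians(166.9)))
```

```text
(array([-0.821, -0.623,  1.163]), array([-0.0001, -0.0003,  0.0002])) (array([-0.822, -0.623,  2.133]), array([-0.0001, -0.0003,  0.0002]))
```

move_arm([
  [-0.42, -0.31, 0.3, 0, 0, 0],
  [-0.82, -0.62, 0.6, 0, 0, 0],
  [-0.82, -0.62, 1.0, 0, 0, 0],
  [-0.82, -0.62, 1.0, 0, 0, 0],
])

```text
time: 1.72
tool_pos: [0.4911, 0.2388, 0.1243]
tool_rot: [-3.138, -0.006, 2.916]
contact_force: [-0.9, 0.3, 0.2]
opening: 0.0922
grip_force: 0.0
```

Run:
```python
from h import *
print(plan([.4935,.238,.013],np.radians(166.9)))
```

```text
(array([-0.032,  0.002,  1.113]), array([-0.001 , -0.0019,  0.0009]))
```

move_arm([
  [0, 0, 0.4, 0, 0, 0],
  [0, 0, 0.8, 0, 0, 0],
  [0, 0, 0.9, 0, 0, 0],
  [0, 0, 0.9, 0, 0, 0],
  [0, 0, 0.9, 0, 0, 0],
])

```text
time: 2.35
tool_pos: [0.4949, 0.2394, 0.0387]
tool_rot: [3.14, 0.003, 2.916]
contact_force: [0.2, -0.4, 0.2]
opening: 0.0917
grip_force: 0.0
```

Run:
```python
from h import *
print(plan([.4935,.238,.013],np.radians(166.9)), robot.observe()['contact_force'])
```

```text
(array([ 0.011, -0.018,  0.257]), array([0.0006, 0.0009, 0.0009])) [ 0.21330722 -0.36993548  0.22237223]
```

move_arm([
  [0, 0, 0.12, 0, 0, 0],
  [0, 0, 0.23, 0, 0, 0],
  [0, 0, 0.23, 0, 0, 0],
  [0, 0, 0.23, 0, 0, 0],
])

```text
time: 2.85
tool_pos: [0.4938, 0.2386, 0.0136]
tool_rot: [-3.141, -0.0, 2.915]
contact_force: [0.1, 0.2, -0.5]
opening: 0.0917
grip_force: 0.0
```

move_arm([
  [0, 0, 0, 0, 0, 0],
  [0, 0, 0, 0, 0, 0],
  [0, 0, 0, 0, 0, 0],
  [0, 0, 0, 0, 0, 0],
  [0, 0, 0, 0, 0, 0],
  [0, 0, 0, 0, 0, 0],
], fingers=-1, newtons=30)

```text
time: 3.6
tool_pos: [0.4938, 0.2386, 0.0137]
tool_rot: [3.141, 0.0, 2.915]
contact_force: [0.6, 0.7, 0.2]
opening: 0.0362
grip_force: 0.0
```

move_arm([
  [0, 0, 0, 0, 0, 0],
  [0, 0, 0, 0, 0, 0],
  [0, 0, 0, 0, 0, 0],
  [0, 0, 0, 0, 0, 0],
])

```text
time: 4.1
tool_pos: [0.4938, 0.2386, 0.0137]
tool_rot: [3.142, 0.0, 2.915]
contact_force: [0.4, -1.1, -0.2]
opening: 0.0242
grip_force: 30.0
```

move_arm([
  [0, 0, -0.3, 0, 0, 0],
  [0, 0, -0.7, 0, 0, 0],
  [0, 0, -1, 0, 0, 0],
  [0, 0, -1, 0, 0, 0],
])

```text
time: 4.6
tool_pos: [0.4948, 0.239, 0.1152]
tool_rot: [3.139, 0.003, 2.915]
contact_force: [0.3, -0.3, -4.9]
opening: 0.0242
grip_force: 30.0
```

Run:
```python
from h import *
a=np.radians(18.73); 
for dx in (0,-.008):
  p=np.array([.5543,-.1689])+dx*np.array([np.cos(a),np.sin(a)])
  print(p,plan([*p,.12],np.radians(180+18.73)))
c=cam('wrist'); save(c,'w2.png')
```

```text
[ 0.5543 -0.1689] (array([-1.496, -3.841, -0.052]), array([ 0.0004,  0.0012, -0.1762]))
[ 0.54672366 -0.17146887] (array([-1.428, -3.883, -0.052]), array([ 0.0004,  0.0012, -0.1762]))
```

View pics/w2.png

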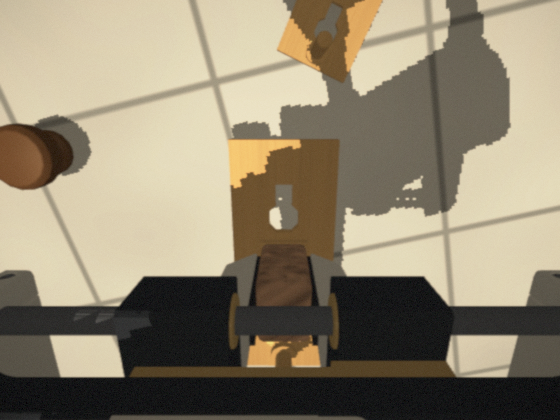

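The view shows the bracket held squarely, its tail edge at row 139 and the rear keyhole at (285,215). Next I'll carry it beside the board and look at the board from there.

move_arm([
  [-0.2, -0.4, 0, 0, 0, -0.058],
  [-0.4, -0.7, 0, 0, 0, -0.116],
  [-0.5, -1, 0, 0, 0, -0.176],
  [-0.5, -1, 0, 0, 0, -0.176],
  [-0.5, -1, 0, 0, 0, -0.176],
])

```text
time: 5.28
tool_pos: [0.5191, 0.1301, 0.1121]
tool_rot: [3.14, -0.003, -2.818]
contact_force: [0.0, -0.5, -4.2]
opening: 0.0238
grip_force: 30.0
```

Run:
```python
from h import *
print(plan([.588,-.052,.12],np.radians(180+18.73)))
```

```text
(array([-0.073, -1.946, -0.081]), array([ 0.0004, -0.0009, -0.0009]))
```

move_arm([
  [0, -0.5, -0.04, 0, 0, 0],
  [0, -1, -0.08, 0, 0, 0],
])

```text
time: 5.52
tool_pos: [0.552, 0.0359, 0.121]
tool_rot: [3.141, -0.001, -2.814]
contact_force: [1.3, -0.3, -4.4]
opening: 0.0237
grip_force: 30.0
```

move_arm([
  [0, -0.5, 0, 0, 0, 0],
  [-0.07, -0.95, 0, 0, 0, 0],
  [-0.07, -0.95, 0, 0, 0, 0],
  [-0.07, -0.95, 0, 0, 0, 0],
  [-0.07, -0.95, 0, 0, 0, 0],
])

```text
time: 6.15
tool_pos: [0.5886, -0.0509, 0.1213]
tool_rot: [3.141, -0.001, -2.814]
contact_force: [-0.2, 0.0, -5.4]
opening: 0.0239
grip_force: 30.0
```

Run:
```python
from h import *
print(robot.observe()['time'])
c=cam('wrist'); save(c,'w3.png')
```

```text
6.15
```

View pics/w3.png

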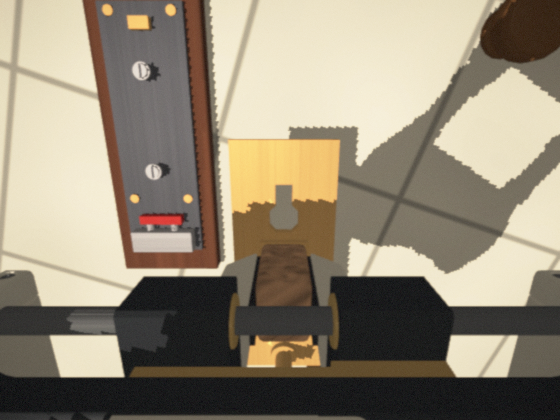

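Clear view: screw heads at (142,71) and (154,171), plunger at (138,22), red stop at (161,219), and the held bracket's tail at row 139. I'll measure the screws, the plunger and the held bracket.

Run:
```python
from h import *
c=cam('wrist'); im=c['image']; hsv=cv2.cvtColor(im,cv2.COLOR_RGB2HSV); P=cloud(c)
S=[]
for (u,v) in [(142,71),(154,171)]:
    k=np.zeros((420,560),np.uint8); k[v-13:v+14,u-13:u+14]=(im[v-13:v+14,u-13:u+14].min(-1)>115)
    n,l,st,ce=cv2.connectedComponentsWithStats(k); j=1+np.argmax(st[1:,4]); 
    pts=cv2.findNonZero((l==j).astype(np.uint8)); (cu,cv),r=cv2.minEnclosingCircle(pts)
    p=onplane(c,cu,cv,.0305); S.append(p); z=P[v-13:v+14,u-13:u+14,2]; print('screw',cu,cv,r,st[j],p,np.percentile(z,[5,50,90,99]).round(4))
S=np.array(S); d=S[1]-S[0]; print('len',np.linalg.norm(d[:2]),'yaw',np.degrees(np.arctan2(d[1],d[0])),'mid',S.mean(0))
k=np.zeros((420,560),np.uint8); k[5:35,122:158]=cv2.inRange(hsv,(12,120,120),(35,255,255))[5:35,122:158]
n,l,st,ce=cv2.connectedComponentsWithStats(k);j=1+np.argmax(st[1:,4]); pl=onplane(c,*ce[j],.0245); print('plunger',ce[j],pl)
k=cv2.inRange(hsv,(0,180,90),(6,255,255)); k[:205]=0;k[235:]=0;k[:,130:]=k[:,130:]; k[:,195:]=0
q=cv2.findNonZero(k).reshape(-1,2).mean(0); print('stop',q,onplane(c,*q,.023))
print('board',boardpose(c,(80,0,225,272)))
# held bracket in tool frame
E=c['hand_eye']
def tool(u,v,zt):
    d=E[:3,:3]@np.array([(u-c['cx'])/c['f'],-(v-c['cy'])/c['f'],-1.]); o=E[:3,3]; return o+d*(zt-o[2])/d[2]
s=robot.observe()
m=np.zeros((420,560),np.uint8); m[130:235,222:350]=cv2.inRange(hsv,(8,90,60),(32,255,255))[130:235,222:350]
n,l,st,ce=cv2.connectedComponentsWithStats(m);j=1+np.argmax(st[1:,4]); B=l==j
top=[];L=[];Rr=[]
for u in range(238,335,4): top.append(tool(u,np.argmax(B[:,u])-.5,.0087))
for v in range(150,230,4):
    w=np.where(B[v])[0]; L.append(tool(w[0]-.5,v,.0087)); Rr.append(tool(w[-1]+.5,v,.0087))
top,L,Rr=map(np.array,(top,L,Rr))
print('tail x',np.median(top[:,0]),'slope',np.polyfit(top[:,1],top[:,0],1)[0],'yL',np.polyfit(L[:,0],L[:,1],1),'yR',np.polyfit(Rr[:,0],Rr[:,1],1),'mid y',(L[:,1].mean()+Rr[:,1].mean())/2,'width',L[:,1].mean()-Rr[:,1].mean())
print(s['tool_pos'],s['tool_rot'])
```

```text
screw 140.5 70.0 10.594910621643066 [131  60  20  21 307] [ 0.51651571 -0.18241892  0.0305    ] [0.0197 0.0212 0.0329 0.0341]
screw 152.5 171.5 9.300638198852539 [145 163  17  18 239] [ 0.58527611 -0.15952188  0.0305    ] [0.0195 0.021  0.0326 0.0338]
len 0.07247251985486532 yaw 18.417627384296907 mid [ 0.55089591 -0.1709704   0.0305    ]
plunger [138.57003257  21.96416938] [ 0.48666841 -0.1921512   0.0245    ]
stop [161.69321534 218.53982301] [ 0.62423376 -0.14652476  0.023     ]
board ((0.5705443620681763, -0.16220635175704956), (0.20994162559509277, 0.08527293056249619), 18.76152992248535)
tail x 0.07000751179266292 slope -0.0005599433775902582 yL [-0.00396275 -0.02802667] yR [0.01048178 0.02800018] mid y 0.0001302362342651426 width -0.05666321489899691
[ 0.58889851 -0.05120869  0.12168864] [ 3.14123182e+00 -1.94956899e-04 -2.81377664e+00]
```

Run:
```python
from h import *
print(plan([.5434,-.1735,.07],np.radians(198.5)))
```

```text
(array([ 0.824, -1.011,  0.517]), array([ 0.0001, -0.0001,  0.0016]))
```

move_arm([
  [0.4, -0.5, 0, 0, 0, 0],
  [0.82, -1, 0, 0, 0, 0.0016],
  [0.82, -1, 0.3, 0, 0, 0.0016],
  [0.82, -1, 0.5, 0, 0, 0.0016],
  [0.82, -1, 0.5, 0, 0, 0.0016],
  [0.82, -1, 0.5, 0, 0, 0.0016],
])

```text
time: 7.0
tool_pos: [0.5443, -0.1732, 0.0727]
tool_rot: [-3.141, 0.001, -2.819]
contact_force: [1.4, -0.4, -4.1]
opening: 0.024
grip_force: 30.0
```

Run:
```python
from h import *
print(plan([.5434,-.1735,.046],np.radians(198.5)))
c=cam('wrist'); save(c,'w4.png',(200,120,370,270),(680,600))
```

```text
(array([0.01 , 0.001, 0.267]), array([-0.0003,  0.0004, -0.0002]))
```

View pics/w4.png

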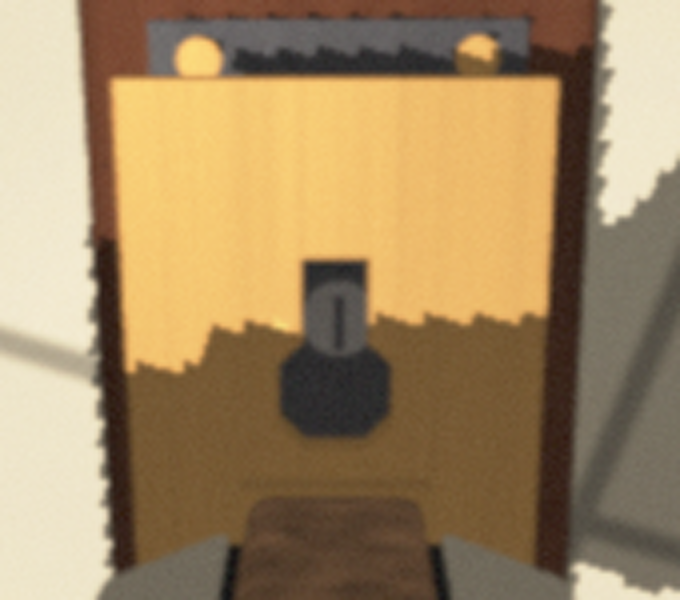

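The crop shows the rear screw head at crop (337,318), centred laterally in the opening at (335,388). The lengthwise gap includes parallax, so I'll compute it.

Run:
```python
from h import *
c=cam('wrist'); s=robot.observe(); print(s['tool_pos'])
zt=s['tool_pos'][2]
T=np.eye(4); T[:3,:3]=R.from_euler('xyz',s['tool_rot']).as_matrix(); T[:3,3]=s['tool_pos']
for n,u,v,z in [('screw',284.2,199.5,.0305),('screw+2',284.2,199.5,.0325),('key',283.7,217,zt-.0087),('tail',283.7,138.8,zt-.0087)]:
    p=onplane(c,u,v,z); print(n,p.round(4),(np.linalg.inv(T)@np.r_[p,1])[:3].round(4))
```

```text
[ 0.54444913 -0.17337382  0.07292553]
screw [ 0.517  -0.1821  0.0305] [0.0288 0.0005 0.0424]
screw+2 [ 0.5165 -0.1823  0.0325] [0.0294 0.0005 0.0404]
key [ 0.5178 -0.1822  0.0642] [0.0281 0.0001 0.0087]
tail [ 0.4782 -0.1954  0.0642] [0.0698 0.0001 0.0086]
```

move_arm([
  [0.01, 0.003, 0.1, 0, 0, 0],
  [0.01, 0.003, 0.2, 0, 0, 0],
  [0.01, 0.003, 0.24, 0, 0, 0],
  [0.01, 0.003, 0.24, 0, 0, 0],
  [0.01, 0.003, 0.24, 0, 0, 0],
  [0.01, 0.003, 0.24, 0, 0, 0],
])

```text
time: 7.85
tool_pos: [0.5427, -0.1736, 0.048]
tool_rot: [-3.141, 0.0, -2.82]
contact_force: [0.4, 0.4, -4.8]
opening: 0.0237
grip_force: 30.0
```

move_arm([
  [0, 0, 0.02, 0, 0, 0],
  [0, 0, 0.04, 0, 0, 0],
  [0, 0, 0.06, 0, 0, 0],
  [0, 0, 0.06, 0, 0, 0],
])

```text
time: 8.35
tool_pos: [0.5424, -0.1735, 0.0414]
tool_rot: [3.141, -0.0, -2.82]
contact_force: [-0.3, 0.1, -4.0]
opening: 0.0241
grip_force: 30.0
```

move_arm([
  [-0.008, 0, 0.0, 0, 0, 0],
  [-0.008, 0, 0.02, 0, 0, 0],
  [-0.008, 0, 0.04, 0, 0, 0],
  [-0.008, 0, 0.06, 0, 0, 0],
  [-0.008, 0, 0.06, 0, 0, 0],
])

```text
time: 8.98
tool_pos: [0.5433, -0.1733, 0.0357]
tool_rot: [3.141, -0.0, -2.82]
contact_force: [-0.3, 0.0, -2.9]
opening: 0.024
grip_force: 30.0
```

move_arm([
  [0, 0, 0.01, 0, 0, 0],
  [0, 0, 0.02, 0, 0, 0],
  [0, 0, 0.03, 0, 0, 0],
  [0, 0, 0.03, 0, 0, 0],
])

```text
time: 9.48
tool_pos: [0.5434, -0.1733, 0.0328]
tool_rot: [-3.142, 0.0, -2.82]
contact_force: [-0.1, -0.2, -1.8]
opening: 0.0239
grip_force: 30.0
```

move_arm([
  [0, 0, 0.005, 0, 0, 0],
  [0, 0, 0.01, 0, 0, 0],
  [0, 0, 0.01, 0, 0, 0],
  [0, 0, 0.01, 0, 0, 0],
])

```text
time: 9.98
tool_pos: [0.5436, -0.1734, 0.0327]
tool_rot: [-3.141, 0.001, -2.82]
contact_force: [-3.3, 1.7, 6.1]
opening: 0.0239
grip_force: 30.0
```

move_arm([
  [-0.02, 0, 0, 0, 0, 0],
  [-0.04, 0, 0, 0, 0, 0],
  [-0.06, 0, 0, 0, 0, 0],
  [-0.08, 0, 0, 0, 0, 0],
  [-0.08, 0, 0, 0, 0, 0],
], newtons=45)

```text
time: 10.6
tool_pos: [0.5515, -0.1712, 0.0327]
tool_rot: [-3.14, 0.001, -2.82]
contact_force: [-1.3, -1.1, 6.4]
opening: 0.0242
grip_force: 45.0
```

Run:
```python
from h import *
s=robot.observe(); print(s['tool_pos'],s['tool_rot'],R.from_euler('xyz',s['tool_rot']).inv().apply(s['contact_force']),s['torque'])
```

```text
[ 0.55150702 -0.17116045  0.03269352] [-3.14026176e+00  1.27000898e-03 -2.82011039e+00] [ 1.53561145 -0.63278905 -6.36461717] [0.12867122 0.42449209 0.011292  ]
```

move_arm([
  [-0.015, 0, 0, 0, 0, 0],
  [-0.03, 0, 0, 0, 0, 0],
  [-0.04, 0, 0, 0, 0, 0],
  [-0.05, 0, 0, 0, 0, 0],
  [-0.05, 0, 0, 0, 0, 0],
])

```text
time: 11.22
tool_pos: [0.5543, -0.1702, 0.0327]
tool_rot: [-3.141, -0.002, -2.82]
contact_force: [-10.0, -3.1, 9.6]
opening: 0.0235
grip_force: 45.0
```

move_arm([
  [-0.01, 0, 0, 0, 0, 0],
  [-0.02, 0, 0, 0, 0, 0],
  [-0.03, 0, 0, 0, 0, 0],
  [-0.03, 0, 0, 0, 0, 0],
])

```text
time: 11.72
tool_pos: [0.5565, -0.1695, 0.0328]
tool_rot: [-3.141, -0.004, -2.82]
contact_force: [-12.1, -4.8, 11.8]
opening: 0.0238
grip_force: 45.0
```

move_arm([
  [-0.01, 0, 0, 0, 0, 0],
  [-0.02, 0, 0, 0, 0, 0],
  [-0.025, 0, 0, 0, 0, 0],
  [-0.025, 0, 0, 0, 0, 0],
])

```text
time: 12.22
tool_pos: [0.5582, -0.1689, 0.0326]
tool_rot: [3.141, -0.005, -2.82]
contact_force: [-13.9, -5.3, 11.7]
opening: 0.0236
grip_force: 45.0
```

Run:
```python
from h import *
s=robot.observe(); a=np.radians(18.5)
print((s['tool_pos'][:2]-np.array([.5434,-.1735]))@[np.cos(a),np.sin(a)],R.from_euler('xyz',s['tool_rot']).inv().apply(s['contact_force']),s['torque'],s['tool_rot'])
c=cam('wrist'); save(c,'w5.png',(200,120,370,270),(680,600))
```

```text
0.015541387961390849 [ 14.92378098  -0.59353307 -11.61193207] [-0.79604275  1.97234491  0.04357128] [ 3.14132741 -0.00489264 -2.81998272]
```

View pics/w5.png

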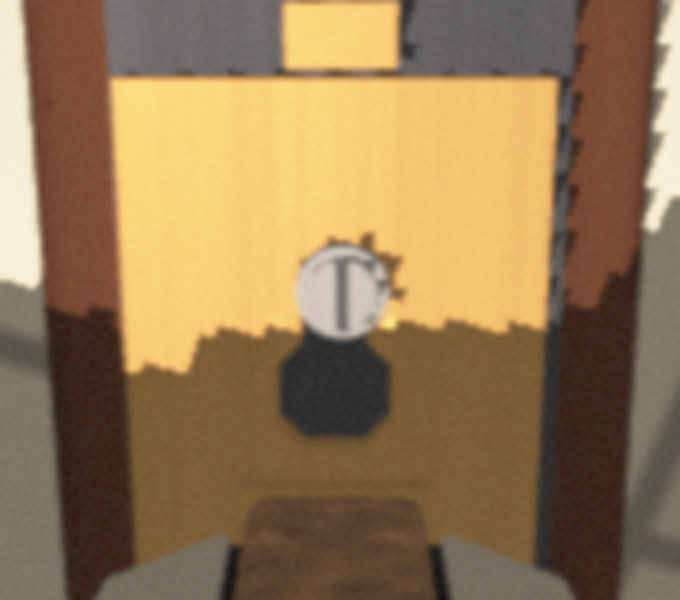

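The plunger at crop (340,35) is now fully clear of the tail edge at row 75, and the screw head is near the slot end. I'll nudge a little further and then ease back to check the lock.

move_arm([
  [-0.01, 0, 0, 0, 0, 0],
  [-0.012, 0, 0, 0, 0, 0],
  [-0.012, 0, 0, 0, 0, 0],
])

```text
time: 12.65
tool_pos: [0.5586, -0.1687, 0.0326]
tool_rot: [3.141, -0.006, -2.82]
contact_force: [-17.8, -7.6, 13.6]
opening: 0.0239
grip_force: 45.0
```

move_arm([
  [0.02, 0, -0.003, 0, 0, 0],
  [0.04, 0, -0.005, 0, 0, 0],
  [0.055, 0, -0.008, 0, 0, 0],
  [0.055, 0, -0.008, 0, 0, 0],
  [0.055, 0, -0.008, 0, 0, 0],
])

```text
time: 13.28
tool_pos: [0.557, -0.1692, 0.0328]
tool_rot: [-3.141, 0.0, -2.82]
contact_force: [-1.4, -4.1, 3.8]
opening: 0.0238
grip_force: 45.0
```

Run:
```python
from h import *
s=robot.observe(); a=np.radians(18.5)
print((s['tool_pos'][:2]-np.array([.5434,-.1735]))@[np.cos(a),np.sin(a)],R.from_euler('xyz',s['tool_rot']).inv().apply(s['contact_force']),s['torque'],s['tool_rot'],s['tool_pos'])
```

```text
0.014213945050571608 [ 2.66832835 -3.46331906 -3.75091443] [-0.56316938  0.70105905  0.02614621] [-3.14078439e+00  1.21055172e-04 -2.82001534e+00] [ 0.55695514 -0.16921616  0.03275039]
```

The push force fell to 2.7 N with the bracket held 1.4 mm back from home, so the plunger is holding it. Releasing now.

move_arm([
  [0, 0, 0, 0, 0, 0],
  [0, 0, 0, 0, 0, 0],
  [0, 0, 0, 0, 0, 0],
  [0, 0, 0, 0, 0, 0],
  [0, 0, 0, 0, 0, 0],
  [0, 0, 0, 0, 0, 0],
], fingers=0.5)

```text
time: 14.02
tool_pos: [0.5568, -0.1688, 0.0325]
tool_rot: [3.142, 0.0, -2.82]
contact_force: [0.1, 0.1, 0.1]
opening: 0.0692
grip_force: 0.0
```

move_arm([
  [0, 0, -0.2, 0, 0, 0],
  [0, 0, -0.6, 0, 0, 0],
  [0, 0, -1, 0, 0, 0],
  [0, 0, -1, 0, 0, 0],
  [0, 0, -1, 0, 0, 0],
])

```text
time: 14.65
tool_pos: [0.5563, -0.1686, 0.1319]
tool_rot: [3.141, -0.001, -2.82]
contact_force: [-0.2, -0.0, -0.9]
opening: 0.0692
grip_force: 0.0
```

Run:
```python
from h import *
c=cam('wrist'); save(c,'w6.png'); print(robot.observe()['contact_force'])
```

```text
[-0.96330907  0.03552051 -0.66901877]
```

View pics/w6.png

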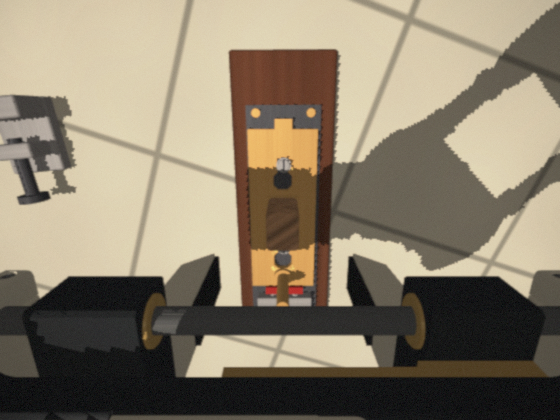

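The bracket lies under both screw heads. The whole plunger is visible behind its tail at (284,124), and its nose is against the red stop at (284,291).

```bash
python3 -c "
from cell import robot
print(robot.hand_in())"
```

```text
the job is handed in; nothing more can be done
None
```

I handed the job in: the bracket lies under both screw heads, the plunger is up behind its tail with the nose on the stop, and the gripper has let go. The hand-in gave no verdict, so the final judging result is not known.

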